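Cup to the indexing wheel, knob held at the third click

ROBOT

A 7-joint arm with a two-finger parallel gripper is mounted at the origin on the work surface. World frame = base frame: x ahead of the robot, y to its left, z up, the work surface at z = 0. Lengths are in m, angles in rad, forces in N, time in s.
With the tool pointing down it reaches from about 0.425 to 0.925 m from the base axis. Payload 6.8 kg.
Tool frame: the origin (TCP) lies between the finger pads, 19 mm behind the fingertips; this is the grasp point; z points along the fingers, y is the line along which they close (so a half turn about z gives the same grasp; the last joint's range is limited). The gripper opens to 85 mm and grips with 20 to 120 N. Pads are 22 mm wide; open, the fingers measure 114 mm over their backs; the gripper's body (76 mm by 85 mm) begins 54 mm behind the grasp point. The pads swing forward as they close: fully open they stand 13 mm farther back than shut.
Start: joints at [1.068, 0.477, 0.022, 1.555, -0.011, 1.109, -0.083], TCP at [0.26, -0.623, 0.25] pointing down, gripper open.
Joint ranges: [-2.96, 2.96], [-0.34, 2.1], [-1.41, 1.46], [0.24, 2.44], [-1.37, 4.51], [0.17, 1.92], [-2.96, 2.96]. Speed limits (rad/s): [2.39, 2.39, 3.14, 3.14, 3.14, 3.14, 3.14].

INTERFACE

Orientations are given as a unit quaternion [w, x, y, z].
In Python, from station import * gives the robot as it stands.
- The arm moves only by the shell command python3 -m creep 'ROWS' [FORCE]. ROWS is JSON, a list of rows, each a list of 7 numbers: the gripper command: -1 is shut, 1 is fully open, values between are in proportion, then the shift along the world's x, y, z in mm, then the turn, a rotation vector about the world's x, y, z in rad. A call has 1 to 5 rows; each row shifts and turns the commanded pose from where the row before left it; what a row does not reach is not made up. A row lasts 1/8 s, in which the tool goes at most 62.5 mm and 10.7 degrees, less where a joint would pass 70% of its speed; a pose out of reach is approached as far as the arm can. A call is refused whole if a number of a shift passes 62.5 or a number of a turn 0.188, either way. A call with a gripper value outside its range is refused whole. The fingers move at their own pace and stop on an object; FORCE is the grip in N (left out, the last holds). Time passes only in rows, so rows that do not move let the fingers close. It gives the time, the measured TCP pose, the force, the opening and the grip force at its end, in the units of the state.
- get_obs(): the state, without advancing time (a new reading comes with each control period).
- read_camera(name): name is "scene" or "top" or "wrist"; returns (picture, depth): 384x512x3 uint8, red, green, blue; 384x512 float32, m along the optical axis (not along the pixel's ray), 0 where there is no reading.
- camera_params(name): a dict with "intrinsics" (3x3 intrinsics, pixels), "k1" (the pictures are not rectified: a ray, as slopes to the right and down, at radius r is drawn at 1 + k1 r^2 times it, then the intrinsics apply), "cam_to_world" (4x4, takes a point from camera to world coordinates); the wrist camera has in their place "mount" (4x4, takes a point from camera to tool coordinates, whose origin is the TCP and whose axes are the flange's). Camera axes: x right, y up, looking along -z (the intrinsics and any distortion apply to the point x, -y, -z); pixel columns grow to the right and rows downward; lengths in m; the calibration is good to about 2 mm. A picture is of the moment at which its call begins: read the wrist's pose just before it. camera_params takes no time and is no camera call.
- hand_in(): hands the job in; it is judged then, once.
The state is a dict: "t": time; "q": joint angles; "joint_vel": joint speeds; "joint_torque": joint torques, N m; "eef_pos": TCP position; "tool_rot": TCP orientation; "contact_force": force on the tool from outside, world axes, zero at the start; "torque": the same for the moment, N m; "gripper_width": opening from 0.0 (shut) to 1.0 (fully open); "grasp_force": force on a finger pad.
Only numpy, scipy, OpenCV 4.12 (cv2) and the standard library are available. Lean on these libraries where they do the work, as an engineer would, in place of code of your own. Each camera call takes 0.05 s, during which the arm holds its last target. There are 200 camera calls.

TASK

Lift the unglazed terracotta cup out of its plaster mould and set it gently upright in the middle of the teal banding wheel, and let it go. Then grip the wheel's black index knob and turn it clockwise from its home stop to the third click (the red mark), no further; the knob runs back if released, so finish still gripping it there, with the cup standing on the wheel and everything else left where it was.

Things in the scene. Friction and masses are not known exactly. Their poses are not given: they have to be found in the camera images.
- cup_red: terracotta cup (sizes in mm): outside diameter 58 over the upper 43, 46 at the foot, 55 high, wall 5, about 0.16 kg. Origin: centre of its underside, z up. It stands in a round cavity (62 wide, 25 deep) of a white plaster mould (fixed block 110 x 110 x 40): its top 30 stand free above the mould. Grip it by the outside of the free part, draw it straight up.
- wheel: teal banding wheel (sizes in mm): disc of diameter 170, 18 thick. Origin: centre of its flat top face, 60 above the table, z up. White cross and rings of radius 32, 55, 75 on it; a cup in the middle stands inside the innermost ring. It is belt-driven by the knob: both turn together, 1:1, same way.
- knob (a joint): index knob angle, rad: 0 at home (hard stop), growing clockwise seen from above. A click every 22.5 degrees: 0.393, 0.785, third 1.178 (red mark on the dial), two more beyond. A spring (0.11 Nm at home, 0.13 at third click) always runs it back to 0 if released; clicks add +-0.085 Nm: the load peaks a quarter step after a click and is least a quarter before the next. Grip firmly (35 N).
- knob_bar: black upright grip bar of the knob (mm), 54 long, 16 wide, 36 high, on a 56 disc. Origin: on the knob's vertical axis at gripping height (put the TCP here), 92 above the table, 14 under its top. Turns with the knob: x along the bar (white pointer at -x), y across its width, z up. On a grey gearbox 84 x 84, 60 high, axis 160 from the wheel's, same fixed base (110 x 330).
- glaze_jar: closed glaze jar, diameter 56, height 80; sizes in mm; not to be disturbed
- brush: paint brush lying on the table; sizes in mm; not to be disturbed
- water_pot: white water pot, diameter 72, height 70; sizes in mm; not to be disturbed
- rolling_pin: wooden rolling pin, 220 long, diameter 38, lying along y; sizes in mm; not to be disturbed
- wood_rib: wooden rib, 80 x 35 x 7, lying flat; sizes in mm; not to be disturbed
- test_tile: white glaze test tile, 60 x 60 x 10, lying flat; sizes in mm; not to be disturbed
- cup_blue: a glazed blue cup of the same shape as cup_red, in the other mould (origin: centre of its underside); sizes in mm; not to be disturbed
Things that resemble listed ones, but are neither listed nor needed, are in the scene too. There is more than one size of the cup_red; the job needs the middle-sized.

How it is judged:
By the outcome, as a careful person would: the job done as asked, in the order asked, and still so for the second after the job is handed in, while the arm keeps its last pose, push and grip.
It also fails if it takes over 54 s, if anything falls off the work surface, if the arm or the gripper's body presses on something with over 40 N, if the wrist force passes 120 N, or if a joint passes its speed limit or range.

## Working session

There is one attempt and no reset: what is moved stays moved. The work goes in short steps, Python scripts to look and compute and a shell command to move; the robot and the scene stay as the last step left them, time stands still between calls to the robot, and variables do not carry over. Pictures are saved under pics/ and viewed, at most 10 in all, crops included, and the job is handed in when it is done.

```bash
mkdir -p pics
cat > h.py <<'E'
import numpy as np, cv2
from station import *
from scipy.spatial.transform import Rotation as R
def snap(n,f):
    o=get_obs(); im,d=read_camera(n); p=camera_params(n)
    if n=="wrist":
        q=o["tool_rot"]; T=np.eye(4); T[:3,:3]=R.from_quat([q[1],q[2],q[3],q[0]]).as_matrix(); T[:3,3]=o["eef_pos"]; T=T@np.array(p["mount"])
    else: T=np.array(p["cam_to_world"])
    K=np.array(p["intrinsics"]); k1=p["k1"]
    np.savez("pics/"+f+".npz",im=im,d=d,T=T,K=K,k1=k1); cv2.imwrite("pics/"+f+".png",im[:,:,::-1]); return load(f)
def load(f): return dict(np.load("pics/"+f+".npz"))
def rays(s,uv):
    uv=np.asarray(uv,float).reshape(-1,1,2)
    x=cv2.undistortPoints(uv,s["K"],np.array([float(s["k1"]),0,0,0,0]) ).reshape(-1,2)
    # cv2 model: distorted = x*(1+k1 r^2), same as given
    return np.c_[x[:,0],-x[:,1],-np.ones(len(x))]
def onplane(s,uv,z):
    r=rays(s,uv)@s["T"][:3,:3].T; c=s["T"][:3,3]; return c+r*((z-c[2])/r[:,2])[:,None]
def cloud(s):
    v,u=np.mgrid[:384,:512]; r=rays(s,np.c_[u.ravel(),v.ravel()])*s["d"].reshape(-1,1)
    return (r@s["T"][:3,:3].T+s["T"][:3,3]).reshape(384,512,3)
E
python3 - <<'E'
from h import *
for n in("scene","top"): snap(n,n+"0")
o=get_obs();print(o["t"],o["eef_pos"],o["tool_rot"])
a=[cv2.imread(f"pics/{n}0.png") for n in("scene","top")]
for n in("scene","top"): print(camera_params(n))
E
```

```text
0.1 [ 0.25944079 -0.6226195   0.24911794] [-7.83747707e-04  9.80570523e-01  1.96165210e-01 -2.13436802e-04]
{'intrinsics': array([[391.01601491,   0.        , 250.35306745],
       [  0.        , 391.01601491, 189.25516038],
       [  0.        ,   0.        ,   1.        ]]), 'k1': 0.009459228664067173, 'cam_to_world': array([[-0.85059447, -0.42341097,  0.31178871,  0.97230455],
       [ 0.52582051, -0.68339861,  0.50643768,  0.65835151],
       [-0.0013553 ,  0.59471799,  0.80393325,  1.1266177 ],
       [ 0.        ,  0.        ,  0.        ,  1.        ]])}
{'intrinsics': array([[405.38030766,   0.        , 257.31638776],
       [  0.        , 405.38030766, 191.96507813],
       [  0.        ,   0.        ,   1.        ]]), 'k1': -0.009322755347126739, 'cam_to_world': array([[ 0.02432626,  0.99723911, -0.0701598 ,  0.49982005],
       [-0.99962942,  0.02512212,  0.0104834 ,  0.03278624],
       [ 0.01221702,  0.06987878,  0.99748068,  1.1975329 ],
       [ 0.        ,  0.        ,  0.        ,  1.        ]])}
```

View pics/scene0.png

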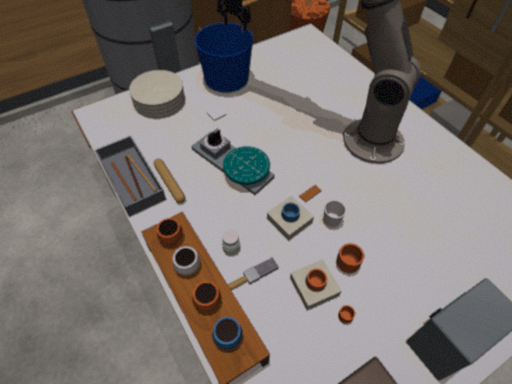

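View pics/top0.png

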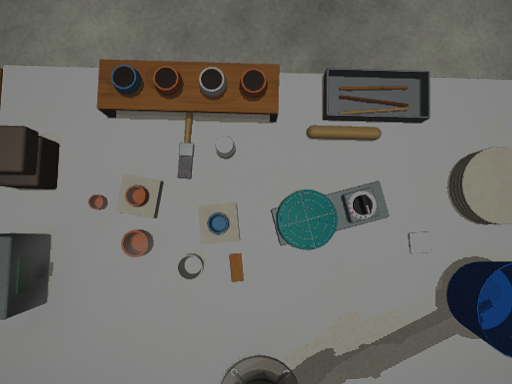

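The scene picture shows the terracotta cup in its mould at about (316,280), the wheel at (246,165) and the knob at (214,142). In the top picture they are at (137,196), (306,219) and (361,206). Loose decoy cups stand at (97,201) and (135,243) in the top picture, and the gripper is over the blue bucket on the right.

```bash
python3 - <<'E'
from h import *
s=load("top0"); P=cloud(s); hsv=cv2.cvtColor(s["im"],cv2.COLOR_RGB2HSV)
H,S,V=[hsv[:,:,i].astype(int) for i in range(3)]
def box(u0,u1,v0,v1):
    m=np.zeros((384,512),bool); m[v0:v1,u0:u1]=1; return m
# wheel
m=(H>75)&(H<95)&(S>90)&box(265,345,180,260)
c,_=cv2.findContours(m.astype(np.uint8),cv2.RETR_EXTERNAL,cv2.CHAIN_APPROX_NONE); c=max(c,key=cv2.contourArea)
p=onplane(s,c[:,0,:],.06); 
def circ(p):
    A=np.c_[2*p[:,:2],np.ones(len(p))]; x=np.linalg.lstsq(A,(p[:,:2]**2).sum(1),rcond=None)[0]; return x[:2],np.sqrt(x[2]+x[:2]@x[:2])
print("wheel",circ(p),np.median(P[m][:,2]))
# cup: red pixels, by height
m=((H<14)|(H>172))&(S>90)&box(120,155,180,215)
print("cup cloud z pct",np.percentile(P[m][:,2],[5,50,90,95,99]))
c,_=cv2.findContours(m.astype(np.uint8),cv2.RETR_EXTERNAL,cv2.CHAIN_APPROX_NONE); c=max(c,key=cv2.contourArea)
print("cup",circ(onplane(s,c[:,0,:],.07)))
m2=m&(P[:,:,2]>.06);print("cup top pts",circ(P[m2]),m2.sum())
mm=box(110,170,170,222)&(abs(P[:,:,2]-.04)<.006)&(S<90); r=cv2.minAreaRect(P[mm][:,:2].astype(np.float32)*1000);print("mould",r)
k=box(335,385,182,230)&(P[:,:,2]>.095)
print("knob top",k.sum(),P[k].mean(0)); r=cv2.minAreaRect(P[k][:,:2].astype(np.float32)*1000);print(r)
g=box(265,392,170,250)&(abs(P[:,:,2]-.06)<.006)&(S<80);print("gearbox",cv2.minAreaRect(P[g][:,:2].astype(np.float32)*1000))
# bucket & heights
b=box(440,512,255,360);print("bucket",np.nanpercentile(P[b][:,2],[50,95,99]))
for n,bb in dict(boxes=box(0,60,120,320),rack=box(100,280,60,125),tray=box(325,430,65,125),jar=box(215,237,135,158),pot=box(180,205,253,278),bluecup=box(205,232,210,235)).items():
    q=P[bb];q=q[q[:,2]>.015];print(n,q.min(0).round(3),q.max(0).round(3))
E
python3 -c "
import cv2
a=cv2.imread('pics/top0.png');
x=cv2.resize(a[165:255,260:400],None,fx=5.5,fy=5.5,interpolation=cv2.INTER_CUBIC);cv2.imwrite('pics/k.png',x)"
```

```text
wheel (array([ 0.50721511, -0.11935147]), np.float64(0.08261435134381455)) 0.060043263368602995
cup cloud z pct [0.01794073 0.03670313 0.07057004 0.07159745 0.07427532]
cup (array([0.56120893, 0.35699658]), np.float64(0.029704129966995174))
cup top pts (array([0.53523776, 0.22416822]), np.float64(0.13950868283993748)) 118
mould ((563.2908325195312, 360.89501953125), (112.13369750976562, 109.85059356689453), 82.0167007446289)
knob top 141 [ 0.548796   -0.25149906  0.18239505]
((539.93359375, -125.49002075195312), (52.40022277832031, 322.32928466796875), 4.987955570220947)
gearbox ((512.559814453125, -184.42074584960938), (166.49813842773438, 281.4588317871094), 3.1675302982330322)
bucket [0.00596976 0.1901748  0.20150435]
boxes [0.248 0.033 0.015] [0.726 0.725 1.198]
rack [ 0.5   -0.031  0.015] [0.936 0.469 1.198]
tray [ 0.5   -0.469  0.015] [0.946 0.033 1.198]
jar [0.5   0.033 0.017] [0.736 0.143 1.198]
pot [0.338 0.033 0.015] [0.5   0.232 1.198]
bluecup [0.458 0.033 0.015] [0.528 0.169 1.198]
```

View pics/k.png

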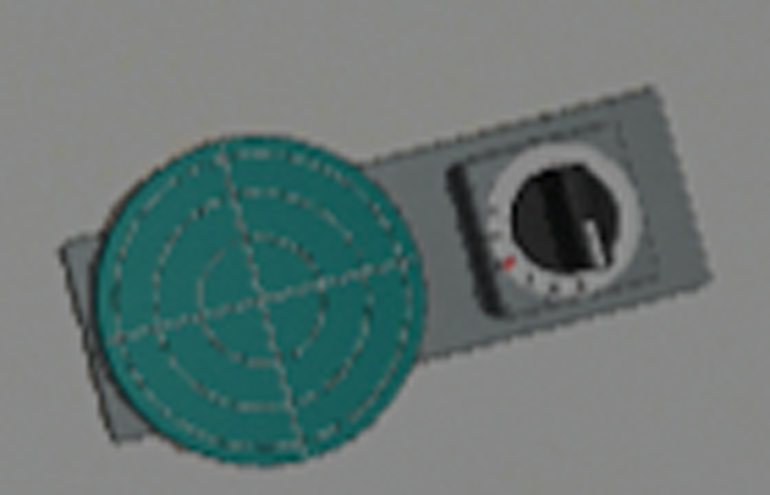

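The crop shows the pointer at home, at about (600,265). The red mark is at (510,263), 67° clockwise from the home tick at (583,285). The bar yaw is about 14°. Next I move over the wheel and knob for a wrist look.

```bash
python3 -m creep '[[1,35,50,0,0,0,0],[1,40,60,0,0,0,0],[1,40,60,0,0,0,0],[1,40,60,0,0,0,0],[1,40,60,0,0,0,0]]'; python3 -m creep '[[1,40,55,0,0,0,0],[1,10,10,0,0,0,0],[1,0,0,0,0,0,0]]'
python3 - <<'E'
from h import *
print(camera_params("wrist")); snap("wrist","w1"); o=get_obs(); print(o["t"],o["eef_pos"],o["q"])
E
```

```text
t: 0.72
eef_pos: [0.434, -0.3631, 0.2498]
tool_rot: [-0.0, 0.981, 0.196, -0.0]
contact_force: [0.8, -0.4, 0.1]
gripper_width: 1.001
grasp_force: 0.0
t: 1.1
eef_pos: [0.4804, -0.3038, 0.2497]
tool_rot: [-0.0, 0.98, 0.197, -0.0]
contact_force: [-0.7, -0.8, 0.6]
gripper_width: 1.005
grasp_force: 0.0
{'intrinsics': array([[288.14605712,   0.        , 257.6099291 ],
       [  0.        , 288.14605712, 189.07919274],
       [  0.        ,   0.        ,   1.        ]]), 'k1': 0.023188436238288247, 'mount': array([[-3.19017756e-04,  9.46356165e-01,  3.23125220e-01,
         8.37391947e-02],
       [ 9.99999943e-01,  2.67664913e-04,  2.03362020e-04,
        -6.87598724e-04],
       [ 1.05963618e-04,  3.23125267e-01, -9.46356197e-01,
        -1.23825137e-01],
       [ 0.00000000e+00,  0.00000000e+00,  0.00000000e+00,
         1.00000000e+00]])}
1.15 [ 0.47936061 -0.30540033  0.24967806] [ 0.55715055  0.30804257 -0.1233982   1.8084977   0.04447408  1.02845328
 -0.76005099]
```

View pics/w1.png

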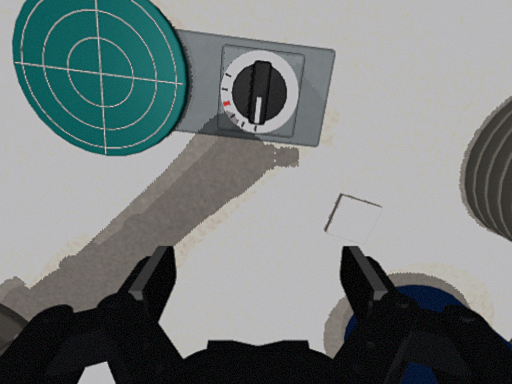

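The wrist view shows the whole fixture: wheel cross at (100,72), bar from (262,62) to (256,124), red mark at (227,103).

Run:
```python
from h import *
s=load("w1"); P=cloud(s); hsv=cv2.cvtColor(s["im"],cv2.COLOR_RGB2HSV); H,S,V=[hsv[:,:,i].astype(int) for i in range(3)]
z=P[:,:,2]; ok=s["d"]>0
def box(u0,u1,v0,v1):
    m=np.zeros((384,512),bool); m[v0:v1,u0:u1]=1; return m
b=box(225,300,45,135)
k=b&ok&(z>.1)&(z<.112); print("bar",k.sum(),np.median(z[k]),P[k].mean(0)); print(cv2.minAreaRect(P[k][:,:2].astype(np.float32)*1000))
m=(V>150)&(S<60)&b
c,_=cv2.findContours(m.astype(np.uint8),cv2.RETR_EXTERNAL,cv2.CHAIN_APPROX_NONE); c=max(c,key=cv2.contourArea)
zd=np.median(z[m&ok]); p=onplane(s,c[:,0,:],zd)
print("dial z",zd,cv2.minEnclosingCircle(p[:,:2].astype(np.float32)))
e=cv2.fitEllipse(p[:,:2].astype(np.float32)*1000);print(e)
pt=onplane(s,[(256,124),(262,62)],.106);d=pt[1]-pt[0];print("bar ends",pt,np.degrees(np.arctan2(d[1],d[0])),np.linalg.norm(d))
# wheel
m=(H>75)&(H<95)&(S>90)&box(0,195,0,165)
c,_=cv2.findContours(m.astype(np.uint8),cv2.RETR_EXTERNAL,cv2.CHAIN_APPROX_NONE); c=max(c,key=cv2.contourArea)[:,0,:]; c=c[c[:,1]>3]
p=onplane(s,c,.06); A=np.c_[2*p[:,:2],np.ones(len(p))]; x=np.linalg.lstsq(A,(p[:,:2]**2).sum(1),rcond=None)[0]; print("wheel",x[:2],np.sqrt(x[2]+x[:2]@x[:2]))
print("cross",onplane(s,[(100,72)],.06), "red",onplane(s,[(227,103)],zd))
```

```text
bar 1150 0.10566992439861286 [ 0.55611588 -0.27272327  0.10555135]
((555.0140380859375, -273.04888916015625), (54.712162017822266, 15.954157829284668), 16.238243103027344)
dial z 0.06190277987139656 ((0.5554689764976501, -0.27303802967071533), 0.04012696072459221)
((556.1494750976562, -273.9632873535156), (70.01553344726562, 74.54331970214844), 124.22229766845703)
bar ends [[ 0.53019748 -0.28051907  0.106     ]
 [ 0.57968879 -0.26541566  0.106     ]] 16.970772170409376 0.05174458744186058
wheel [ 0.51115259 -0.12083109] 0.0801872264146959
cross [[ 0.51176485 -0.11882527  0.06      ]] red [[ 0.53371932 -0.24626513  0.06190278]]
```

```bash
python3 -m creep '[[1,3,60,0,0,0,-0.115],[1,3,60,0,0,0,0],[1,3,60,0,0,0,0],[1,3,60,0,0,0,0],[1,3,60,0,0,0,0]]'; python3 -m creep '[[1,0,60,0,0,0,0],[1,0,60,0,0,0,0],[1,0,60,0,0,0,0],[1,0,60,0,0,0,0],[1,0,60,0,0,0,0]]';python3 -m creep '[[1,0,25,0,0,0,0],[1,0,0,0,0,0,0],[1,0,0,0,0,0,0]]'
cat > cup.py <<'E'
from h import *
import sys
s=snap("wrist",sys.argv[1]); o=get_obs(); print(o["t"],o["eef_pos"],np.round(o["q"],2)); q=o["tool_rot"]; M=R.from_quat([q[1],q[2],q[3],q[0]]).as_matrix(); print("yaw",np.degrees(np.arctan2(M[1,0],M[0,0])))
P=cloud(s); hsv=cv2.cvtColor(s["im"],cv2.COLOR_RGB2HSV); H,S,V=[hsv[:,:,i].astype(int) for i in range(3)]
m=((H<14)|(H>172))&(S>90)
n,l,st,ce=cv2.connectedComponentsWithStats(m.astype(np.uint8))
for i in range(1,n):
    if st[i,4]>150:
        g=(l==i)&(s["d"]>0); zz=np.percentile(P[g][:,2],97); t=g&(P[:,:,2]>zz-.004)
        c,r=cv2.minEnclosingCircle(P[t][:,:2].astype(np.float32)); print(ce[i].round(),st[i,4],"ztop",zz.round(4),"c",np.round(c,4),"r",round(r,4))
E
python3 cup.py w2
```

```text
t: 1.78
eef_pos: [0.4948, -0.0056, 0.2501]
tool_rot: [0.001, 0.991, 0.137, 0.0]
contact_force: [0.1, 0.4, 0.4]
gripper_width: 0.998
grasp_force: 0.0
t: 2.4
eef_pos: [0.4966, 0.2943, 0.2498]
tool_rot: [0.001, 0.991, 0.137, 0.0]
contact_force: [1.8, -0.5, 0.6]
gripper_width: 1.0
grasp_force: 0.0
t: 2.78
eef_pos: [0.4963, 0.3175, 0.2496]
tool_rot: [0.001, 0.99, 0.138, -0.0]
contact_force: [0.9, -0.8, -0.7]
gripper_width: 1.004
grasp_force: 0.0
2.825 [0.49623623 0.31751114 0.24970446] [-0.33  0.37 -0.44  1.74  0.18  1.07 -2.13]
yaw 15.804117056040376
[128.  81.] 1651 ztop 0.042 c [0.5461 0.4813] r 0.0216
[234.  94.] 2718 ztop 0.0707 c [0.5657 0.3624] r 0.0289
[212. 208.] 3713 ztop 0.0723 c [0.4331 0.3572] r 0.0372
[393. 270.] 384 ztop 0.271 c [0.5186 0.2665] r 0.001
```

View pics/w2.png

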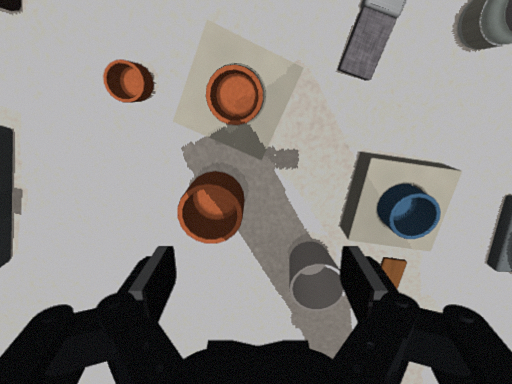

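The wrist view confirms it. The middle-sized cup is in the mould at (234,94), with measured r 28.9 mm and top at z 0.071. The small decoy is at (128,81), the large one at (212,208), and the blue cup is in the other mould.

```bash
python3 -m creep '[[1,35,22,0,0,0,0],[1,34,23,0,0,0,0],[1,0,0,-40,0,0,0],[1,0,0,-50,0,0,0],[1,0,0,-45,0,0,0]]'; python3 -m creep '[[1,0,0,-10,0,0,0],[1,0,0,0,0,0,0],[1,0,0,0,0,0,0]]'; python3 cup.py w3
```

```text
t: 3.45
eef_pos: [0.5651, 0.3627, 0.1135]
tool_rot: [0.001, 0.99, 0.138, 0.0]
contact_force: [0.7, -0.5, 0.8]
gripper_width: 0.999
grasp_force: 0.0
t: 3.82
eef_pos: [0.5654, 0.366, 0.1075]
tool_rot: [-0.001, 0.99, 0.139, 0.002]
contact_force: [0.1, -0.1, -0.0]
gripper_width: 1.005
grasp_force: 0.0
3.875 [0.56532248 0.36614965 0.10744338] [-0.4   0.65 -0.38  1.65  0.29  0.89 -2.19]
yaw 16.001717970851015
[100. 190.] 3909 ztop 0.0418 c [0.5465 0.4818] r 0.022
[264. 224.] 7098 ztop 0.0706 c [0.5657 0.3624] r 0.0289
[226. 324.] 3396 ztop 0.0643 c [0.5102 0.3804] r 0.0669
```

```bash
python3 -m creep '[[1,0,-3.5,-10,0,0,0],[1,0,0,-15,0,0,0],[1,0,0,-12,0,0,0],[1,0,0,-8.5,0,0,0],[1,0,0,0,0,0,0]]' ; python3 -m creep '[[0.3,0,0,0,0,0,0],[0.3,0,0,0,0,0,0],[-1,0,0,0,0,0,0],[-1,0,0,0,0,0,0],[-1,0,0,0,0,0,0]]' 30
```

```text
t: 4.5
eef_pos: [0.5635, 0.3617, 0.0583]
tool_rot: [0.0, 0.99, 0.14, -0.001]
contact_force: [-0.1, 0.6, -0.3]
gripper_width: 1.0
grasp_force: 0.0
t: 5.12
eef_pos: [0.5646, 0.3625, 0.0604]
tool_rot: [-0.0, 0.99, 0.139, 0.001]
contact_force: [-0.5, 0.6, 5.6]
gripper_width: 0.678
grasp_force: 32.8
```

```bash
python3 -m creep '[[-1,0,0,4,0,0,0],[-1,0,0,8,0,0,0],[-1,0,0,15,0,0,0],[-1,0,0,25,0,0,0],[-1,0,0,30,0,0,0]]' 35;  python3 -m creep '[[-1,0,0,30,0,0,0],[-1,0,0,10,0,0,0],[-1,0,0,0,0,0,0]]'; python3 cup.py w4
```

```text
t: 5.75
eef_pos: [0.5638, 0.3618, 0.1427]
tool_rot: [0.0, 0.99, 0.139, -0.0]
contact_force: [-0.5, -0.4, -1.3]
gripper_width: 0.678
grasp_force: 37.7
t: 6.12
eef_pos: [0.5643, 0.362, 0.1821]
tool_rot: [-0.0, 0.99, 0.139, 0.001]
contact_force: [-1.0, 0.3, -1.8]
gripper_width: 0.675
grasp_force: 37.7
6.175 [0.56376062 0.36160319 0.18092407] [-0.38  0.57 -0.4   1.61  0.25  1.02 -2.15]
yaw 16.030701260539875
[136. 163.] 2026 ztop 0.0418 c [0.5463 0.4812] r 0.0221
[253. 267.] 14329 ztop 0.1921 c [0.5639 0.3635] r 0.0305
```

View pics/w4.png

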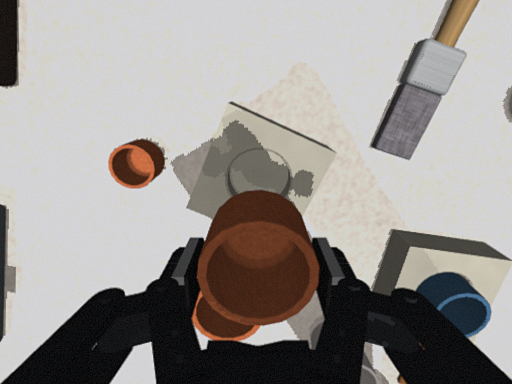

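The cup hangs upright in the grip at (258,255) and the cavity is empty. Carrying it to the wheel.

```bash
python3 -m creep '[[-1,-2,-20,0,0,0,0],[-1,-5,-40,0,0,0,0],[-1,-5,-45,0,0,0,0],[-1,-5,-45,0,0,0,0],[-1,-5,-45,0,0,0,0]]';  python3 -m creep '[[-1,-5,-45,0,0,0,0],[-1,-5,-45,0,0,0,0],[-1,-5,-45,0,0,0,0],[-1,-5,-45,0,0,0,0],[-1,-5,-45,0,0,0,0]]'; python3 -m creep '[[-1,-5,-40,0,0,0,0],[-1,0,-15,0,0,0,0],[-1,0,-5,0,0,0,0],[-1,0,0,0,0,0,0],[-1,0,0,0,0,0,0]]'
cat > wh.py <<'E'
from h import *
import sys
s=snap("wrist",sys.argv[1]); o=get_obs(); print(o["t"],o["eef_pos"],np.round(o["q"],2))
P=cloud(s); hsv=cv2.cvtColor(s["im"],cv2.COLOR_RGB2HSV); H,S,V=[hsv[:,:,i].astype(int) for i in range(3)]
t=(s["d"]>0)&((H<14)|(H>172))&(S>90); t[:, :150]=0; t[:,370:]=0
zz=np.percentile(P[t][:,2],97); t&=P[:,:,2]>zz-.004; c,r=cv2.minEnclosingCircle(P[t][:,:2].astype(np.float32)); print("cup",zz,c,r)
z=P[:,:,2];m=(H>75)&(H<95)&(S>80)&(abs(z-.06)<.01)
c,_=cv2.findContours(m.astype(np.uint8),cv2.RETR_EXTERNAL,cv2.CHAIN_APPROX_NONE); c=max(c,key=cv2.contourArea)[:,0,:]
p=onplane(s,c,.06)[:,:2]; rr=np.hypot(*(p-[.5115,-.1195]).T); p=p[(rr>.078)&(rr<.092)&(c[:,1]>3)&(c[:,0]>3)&(c[:,0]<508)]
A=np.c_[2*p,np.ones(len(p))]; x=np.linalg.lstsq(A,(p**2).sum(1),rcond=None)[0]; print("wheel",x[:2],np.sqrt(x[2]+x[:2]@x[:2]),len(p))
E
python3 wh.py w5
```

```text
t: 6.8
eef_pos: [0.5409, 0.1635, 0.1803]
tool_rot: [0.001, 0.99, 0.139, -0.001]
contact_force: [0.2, -0.6, -0.9]
gripper_width: 0.678
grasp_force: 37.8
t: 7.42
eef_pos: [0.5152, -0.0608, 0.1806]
tool_rot: [0.0, 0.99, 0.139, -0.001]
contact_force: [-0.4, 0.5, -1.0]
gripper_width: 0.676
grasp_force: 37.8
t: 8.05
eef_pos: [0.5122, -0.1165, 0.1814]
tool_rot: [-0.0, 0.99, 0.141, 0.0]
contact_force: [0.6, -0.1, -1.6]
gripper_width: 0.677
grasp_force: 37.8
8.1 [ 0.5122462  -0.11659128  0.1814706 ] [ 0.37  0.33 -0.32  1.96  0.14  0.87 -1.31]
cup 0.19157086178359334 (0.5217864513397217, -0.11356261372566223) 0.038561876863241196
wheel [ 0.51188914 -0.11924493] 0.08261840533927575 421
```

View pics/w5.png

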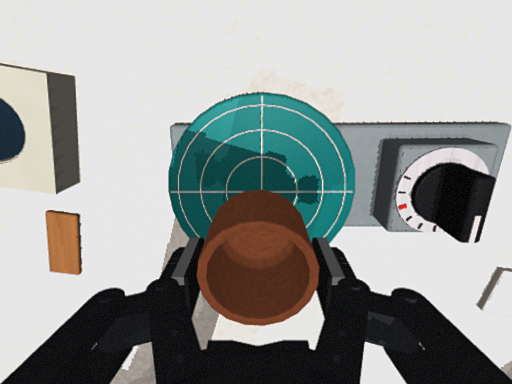

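The cup hangs over the wheel, whose cross is at (262,191). A small lateral correction, then lower it.

```bash
python3 -m creep '[[-1,0,-3.5,-10,0,0,0],[-1,0,0,-25,0,0,0],[-1,0,0,-20,0,0,0],[-1,0,0,-10,0,0,0],[-1,0,0,0,0,0,0]]'; python3 -m creep '[[-1,0,0,-3,0,0,0],[-1,0,0,-2,0,0,0],[-1,0,0,-1,0,0,0],[-1,0,0,0,0,0,0]]'
```

```text
t: 8.72
eef_pos: [0.5116, -0.1214, 0.1158]
tool_rot: [-0.0, 0.99, 0.14, -0.001]
contact_force: [0.1, 0.5, -1.2]
gripper_width: 0.677
grasp_force: 37.8
t: 9.22
eef_pos: [0.5121, -0.1216, 0.1106]
tool_rot: [0.0, 0.99, 0.139, 0.0]
contact_force: [-1.0, -0.2, -1.8]
gripper_width: 0.676
grasp_force: 37.9
```

```bash
python3 -m creep '[[-1,0,1,-2,0,0,0],[-1,0,0,-1,0,0,0],[-1,0,0,0,0,0,0]]'; python3 -m creep '[[-1,0,0,-1,0,0,0],[-1,0,0,0,0,0,0]]';python3 -m creep '[[-1,0,0,-1,0,0,0],[-1,0,0,0,0,0,0]]'
```

```text
t: 9.6
eef_pos: [0.512, -0.1205, 0.1074]
tool_rot: [-0.0, 0.99, 0.139, -0.0]
contact_force: [0.3, -0.2, -1.1]
gripper_width: 0.673
grasp_force: 37.9
t: 9.85
eef_pos: [0.512, -0.1205, 0.1064]
tool_rot: [-0.0, 0.99, 0.139, -0.0]
contact_force: [-0.2, -0.5, -1.3]
gripper_width: 0.674
grasp_force: 37.9
t: 10.1
eef_pos: [0.512, -0.1206, 0.1054]
tool_rot: [0.0, 0.99, 0.139, -0.0]
contact_force: [0.4, 0.6, -1.2]
gripper_width: 0.679
grasp_force: 37.9
```

```bash
python3 -m creep '[[-1,0,0,-0.7,0,0,0],[-1,0,0,0,0,0,0]]';python3 -m creep '[[-1,0,0,-0.7,0,0,0],[-1,0,0,0,0,0,0]]'
```

```text
t: 10.35
eef_pos: [0.5121, -0.1206, 0.1053]
tool_rot: [0.0, 0.99, 0.139, 0.0]
contact_force: [-2.4, 0.9, 4.6]
gripper_width: 0.676
grasp_force: 38.4
t: 10.6
eef_pos: [0.5121, -0.1205, 0.1053]
tool_rot: [0.0, 0.99, 0.139, 0.0]
contact_force: [-4.5, 0.6, 11.1]
gripper_width: 0.678
grasp_force: 38.9
```

It is seated, with contact force rising. I'll relieve the push, release and retreat straight up.

```bash
python3 -m creep '[[-1,0,0,0.9,0,0,0],[0.45,0,0,0,0,0,0],[0.6,0,0,0,0,0,0],[1,0,0,0,0,0,0],[1,0,0,0,0,0,0]]' 20;python3 -m creep '[[1,0,0,10,0,0,0],[1,0,0,20,0,0,0],[1,0,0,30,0,0,0],[1,0,0,40,0,0,0],[1,0,0,20,0,0,0]]'; python3 wh.py w6
```

```text
t: 11.22
eef_pos: [0.5121, -0.1205, 0.1049]
tool_rot: [-0.0, 0.99, 0.139, -0.0]
contact_force: [-0.8, 0.7, -0.4]
gripper_width: 0.999
grasp_force: 0.0
t: 11.85
eef_pos: [0.513, -0.1205, 0.228]
tool_rot: [0.001, 0.99, 0.139, 0.002]
contact_force: [-0.1, -0.0, -0.3]
gripper_width: 0.996
grasp_force: 0.0
11.9 [ 0.51401933 -0.12065896  0.22985159] [ 0.39  0.28 -0.33  1.91  0.11  0.96 -1.28]
cup 0.2898277457908885 (0.5288093090057373, -0.11474612355232239) 0.02978513017296791
wheel [ 0.51160961 -0.11927118] 0.08292429968932236 445
```

View pics/w6.png

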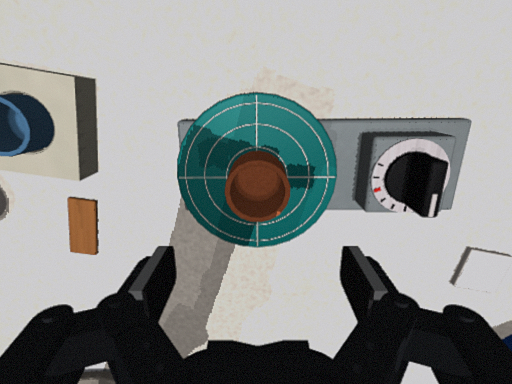

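The cup stands upright at (257,185), inside the inner ring. Now over to the knob.

```bash
python3 -m creep '[[1,8,-30,0,0,0,0],[1,12,-42,0,0,0,0],[1,12,-42,0,0,0,0],[1,10,-38.5,0,0,0,0],[1,0,0,-40,0,0,0]]';python3 -m creep '[[1,0,0,-15,0,0,0],[1,0,0,0,0,0,0],[1,0,0,0,0,0,0]]'
python3 - <<'E'
from h import *
s=load("w6"); P=cloud(s); hsv=cv2.cvtColor(s["im"],cv2.COLOR_RGB2HSV); H,S,V=[hsv[:,:,i].astype(int) for i in range(3)]
t=((H<14)|(H>172))&(S>90)&(abs(P[:,:,2]-.115)<.005);print("cup",P[t][:,2].mean(),cv2.minEnclosingCircle(P[t][:,:2].astype(np.float32)))
s=snap("wrist","w7"); P=cloud(s); z=P[:,:,2];im=s["im"].max(2); k=(z>.1)&(z<.112)&(np.hypot(P[:,:,0]-.5555,P[:,:,1]+.273)<.035)
print("bar",k.sum(),cv2.minAreaRect(P[k][:,:2].astype(np.float32)*1000)); o=get_obs(); q=o["tool_rot"]; M=R.from_quat([q[1],q[2],q[3],q[0]]).as_matrix(); print(o["t"],o["eef_pos"],"yaw",np.degrees(np.arctan2(M[1,0],M[0,0])),np.round(o["q"],2))
E
```

```text
t: 12.52
eef_pos: [0.556, -0.2782, 0.1873]
tool_rot: [0.003, 0.991, 0.137, 0.003]
contact_force: [-0.5, 0.5, -1.6]
gripper_width: 0.997
grasp_force: 0.0
t: 12.9
eef_pos: [0.5549, -0.2726, 0.1713]
tool_rot: [0.0, 0.99, 0.14, 0.001]
contact_force: [0.6, -0.6, 0.5]
gripper_width: 0.999
grasp_force: 0.0
cup 0.11446209092067965 ((0.5132067203521729, -0.11927638947963715), 0.02879786305129528)
bar 1533 ((555.1549682617188, -273.0600280761719), (55.03589630126953, 15.78406810760498), 16.50792121887207)
12.95 [ 0.55499132 -0.27273866  0.17147499] yaw 16.079523266195004 [ 0.54  0.48 -0.25  1.76  0.14  0.92 -1.05]
```

```bash
python3 -m creep '[[1,0.5,0,-20,0,0,0],[1,0,0,-25,0,0,0],[1,0,0,-20,0,0,0],[1,0,0,-14,0,0,0],[1,0,0,0,0,0,0]]'; python3 -m creep '[[0.3,0,0,0,0,0,0],[-0.3,0,0,0,0,0,0],[-1,0,0,0,0,0,0],[-1,0,0,0,0,0,0],[-1,0,0,0,0,0,0]]' 40; python3 -m creep '[[-1,0,0,0,0,0,0],[-1,0,0,0,0,0,0]]'
```

```text
t: 13.58
eef_pos: [0.5539, -0.2727, 0.0897]
tool_rot: [-0.001, 0.99, 0.14, -0.001]
contact_force: [0.1, -0.5, 0.0]
gripper_width: 0.998
grasp_force: 0.0
t: 14.2
eef_pos: [0.555, -0.274, 0.0916]
tool_rot: [0.001, 0.99, 0.139, 0.001]
contact_force: [0.6, -2.8, 2.7]
gripper_width: 0.179
grasp_force: 43.7
t: 14.45
eef_pos: [0.555, -0.274, 0.0916]
tool_rot: [0.001, 0.99, 0.139, 0.001]
contact_force: [0.4, -4.2, 4.3]
gripper_width: 0.181
grasp_force: 43.9
```

```bash
cat > yaw.py <<'E'
from h import *
o=get_obs(); q=o["tool_rot"]; M=R.from_quat([q[1],q[2],q[3],q[0]]).as_matrix(); y=np.arctan2(M[1,0],M[0,0]); print(o["t"],o["eef_pos"],"yaw",y,"turned from .2803:",.2803-y,"F",o["contact_force"],"T",o["torque"],np.round(o["q"],2))
E
python3 yaw.py; python3 -m creep '[[-1,0,0,0,0,0,-0.08],[-1,0,0,0,0,0,-0.08],[-1,0,0,0,0,0,-0.08],[-1,0,0,0,0,0,-0.08],[-1,0,0,0,0,0,-0.08]]' >/dev/null; python3 yaw.py;  python3 -m creep '[[-1,0,0,0,0,0,-0.08],[-1,0,0,0,0,0,-0.08],[-1,0,0,0,0,0,-0.08],[-1,0,0,0,0,0,-0.08],[-1,0,0,0,0,0,0]]';python3 yaw.py
```

```text
14.45 [ 0.55502178 -0.27397192  0.09158512] yaw 0.2793239984299549 turned from .2803: 0.0009760015700450708 F [ 0.3823668  -4.15636178  4.26664664] T [-0.74222047 -0.09382469  0.08588349] [ 0.53  0.58 -0.23  1.81  0.18  0.78 -1.08]
15.075 [ 0.55498042 -0.27384205  0.09156391] yaw -0.1233848898387398 turned from .2803: 0.4036848898387398 F [ 1.14946711 -4.03978815  4.13339081] T [-0.7443788  -0.11072344  0.11588871] [ 0.45  0.57 -0.13  1.81  0.1   0.76 -1.42]
t: 15.7
eef_pos: [0.5551, -0.2737, 0.0916]
tool_rot: [0.0, 0.976, -0.218, 0.001]
contact_force: [0.6, -4.9, 5.2]
gripper_width: 0.182
grasp_force: 44.1
15.7 [ 0.55505637 -0.27368475  0.09157768] yaw -0.4400550147462273 turned from .2803: 0.7203550147462273 F [ 0.6249666  -4.93592897  5.18887893] T [-0.7243107  -0.13604769 -0.01569183] [ 0.39  0.57 -0.05  1.82  0.04  0.76 -1.68]
```

```bash
python3 -m creep '[[-1,0,0,0,0,0,-0.08],[-1,0,0,0,0,0,-0.08],[-1,0,0,0,0,0,-0.08],[-1,0,0,0,0,0,-0.08],[-1,0,0,0,0,0,-0.08]]' >/dev/null; python3 -m creep '[[-1,0,0,0,0,0,-0.05],[-1,0,0,0,0,0,0],[-1,0,0,0,0,0,0]]'; python3 yaw.py
python3 - <<'E'
from h import *
snap("wrist","w8"); s=snap("top","t8"); snap("scene","s8")
w=cv2.imread("pics/w8.png"); t=cv2.resize(cv2.imread("pics/t8.png")[160:256,256:400],None,fx=4,fy=4); 
c=np.zeros((600,576,3),np.uint8); c[:384,:]=t; c[384:600,:288]=cv2.resize(w,(288,216)); c[384:600,288:]=cv2.resize(cv2.imread("pics/s8.png"),(288,216)); cv2.imwrite("pics/c8.png",c)
E
```

```text
t: 16.7
eef_pos: [0.5552, -0.2736, 0.0916]
tool_rot: [0.0, 0.903, -0.43, 0.001]
contact_force: [0.9, -3.4, 5.0]
gripper_width: 0.181
grasp_force: 44.2
16.7 [ 0.55517968 -0.27357951  0.09159284] yaw -0.8886290856373141 turned from .2803: 1.168929085637314 F [ 0.94795975 -3.40184819  5.03149952] T [-0.70850033 -0.14862884  0.10258522] [ 0.31  0.57  0.07  1.82 -0.05  0.75 -2.06]
```

View pics/c8.png

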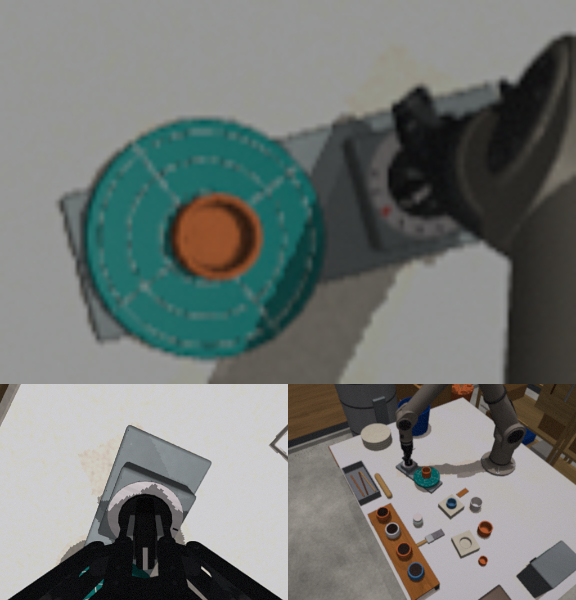

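The top view (upper panel) shows the cup centred on the turned wheel and the knob gripped near the red mark at (385,212). I'll check the true rotation from the wheel cross.

Run:
```python
from h import *
out=[]
for f in("top0","t8"):
    s=load(f); v,u=np.mgrid[:384,:512]; p=onplane(s,np.c_[u.ravel(),v.ravel()],.06)[:,:2]
    hsv=cv2.cvtColor(s["im"],cv2.COLOR_RGB2HSV).reshape(-1,3).astype(float)
    d=p-[.5075,-.1195]; r=np.hypot(*d.T); a=np.arctan2(d[:,1],d[:,0])
    m=((r>.036)&(r<.051))|((r>.059)&(r<.071)); w=np.clip(130-hsv[m,1],0,None) if 0 else np.clip(s["im"].reshape(-1,3)[m,0].astype(float)-np.median(s["im"].reshape(-1,3)[m,0])-15,0,None)
    c=(w*np.exp(4j*a[m])).sum(); out.append(np.angle(c)/4); print(f,np.degrees(out[-1]),abs(c)/w.sum())
print("clockwise",(90+np.degrees(out[0]-out[1]))%90)
```

```text
top0 16.291882615229976 0.9921246644868191
t8 34.83495258734624 0.3184310663505612
clockwise 71.45693002788374
```

Run:
```python
from h import *
o=[]
for f in("top0","t8"):
    s=load(f); v,u=np.mgrid[:384,:512]; p=onplane(s,np.c_[u.ravel(),v.ravel()],.06)[:,:2]
    g=s["im"][:,:,0]; th=cv2.morphologyEx(g,cv2.MORPH_TOPHAT,np.ones((5,5),np.uint8)).ravel().astype(float)
    d=p-[.5075,-.1195]; r=np.hypot(*d.T); a=np.arctan2(d[:,1],d[:,0])
    m=((r>.037)&(r<.050))|((r>.060)&(r<.070)); w=np.clip(th[m]-12,0,None); am=a[m]
    b=np.angle((w*np.exp(4j*am)).sum())/4
    for _ in range(5):
        e=(am-b+np.pi/4)%(np.pi/2)-np.pi/4; k=abs(e)<.2; b+=np.average(e[k],weights=w[k])
    arms=[]
    ee=(am-b+np.pi)%(2*np.pi)-np.pi
    for j in range(4):
        e=(ee-j*np.pi/2+np.pi)%(2*np.pi)-np.pi; k=(abs(e)<.2); arms.append((round(np.degrees(np.average(e[k],weights=w[k])),2),w[k].sum()))
    o.append(b);print(f,np.degrees(b),arms)
print((90+np.degrees(o[0]-o[1]))%90)
```

```text
top0 16.181920265273483 [(np.float64(-1.02), np.float64(404.0)), (np.float64(0.68), np.float64(349.0)), (np.float64(1.17), np.float64(405.0)), (np.float64(-0.75), np.float64(394.0))]
t8 38.27568396026385 [(np.float64(0.32), np.float64(474.0)), (np.float64(1.81), np.float64(334.0)), (np.float64(1.41), np.float64(382.0)), (np.float64(-1.76), np.float64(738.0))]
67.90623630500963
```

```bash
python3 -m creep '[[-1,0,0,0,0,0,-0.008],[-1,0,0,0,0,0,0],[-1,0,0,0,0,0,0],[-1,0,0,0,0,0,0]]'; python3 yaw.py; python3 -c "
from station import *
print(hand_in())"
```

```text
t: 17.35
eef_pos: [0.5552, -0.2736, 0.0916]
tool_rot: [0.0, 0.901, -0.433, 0.001]
contact_force: [0.5, -3.1, 5.7]
gripper_width: 0.181
grasp_force: 44.2
17.35 [ 0.55516014 -0.27357578  0.09157908] yaw -0.8966318182234537 turned from .2803: 1.1769318182234536 F [ 0.46374468 -3.13462171  5.69276427] T [-0.73335223 -0.1850956   0.10996545] [ 0.3   0.57  0.07  1.82 -0.06  0.75 -2.06]
the job is handed in; nothing more can be done
None
```

The job is handed in at about 17 s of the 54 s: the middle-sized terracotta cup stands within about 2 mm of the wheel's centre, and the gripper still holds the knob at the third click (tool turned 1.177 rad against the target 1.178); the judge's verdict was not returned.

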